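# Show the inside of a dried medicine cup to the inspection camera

### The arm

A 7-joint arm with a two-finger parallel gripper is mounted at the origin on a cart in front of the work surface, level with it; the furniture and walls round the work are solid. World frame = base frame: x ahead of the robot, y to its left, z up, the work surface at z = 0. Lengths are in m, angles in rad, forces in N, time in s.
With the tool pointing down it reaches from about 0.425 to 0.875 m from the base axis. Payload 4.7 kg.
Tool frame: the origin (TCP) lies at the very end of the fingers, on their centre line; the grasp point (between the pads) lies 19 mm behind it (grip_point_offset is the distance from the TCP to the grasp point, in m); x points along the fingers, z is the direction in which the jaws open and shut, and the axes are right-handed (so a half turn about x gives the same grasp; the last joint's range is limited). The gripper opens to 87 mm and grips with 3 to 60 N. Pads are 19 mm wide; open, the fingers measure 117 mm over their backs; the gripper's body (75 mm by 190 mm) begins 51 mm behind the grasp point.
Start: joints at [-1.164, 0.321, -0.07, 1.45, 0.023, 1.371, -0.057], TCP at [0.249, 0.601, 0.223] pointing down, gripper open.
Joint ranges: [-2.86, 2.86], [-0.3, 2.09], [-1.38, 1.24], [0.06, 2.45], [-1.56, 4.7], [0.09, 2.05], [-2.69, 2.69]. Speed limits (rad/s): [2.57, 2.57, 3.14, 3.14, 3.14, 3.14, 3.14].

### API

Orientations are given as a rotation vector (axis times angle).
In Python, from bench import get_state, get_image, calibration, close_job, grip_point_offset gives the robot as it stands.
- The arm moves only by the tool play_rows, never from a script. Its argument "targets" is a list of rows, each an object with "claw": the closure, from 0 (fully open) to 1 (shut); "linear": the shift along the tool's x, y, z as a fraction of full scale, a list of three; "rotation": the turn, a rotation vector about the tool's x, y, z as a fraction of full scale, a list of three. In form: [{"claw": claw, "linear": [x, y, z], "rotation": [wx, wy, wz]}, ...]. A call has 1 to 10 rows; each row shifts and turns the pose as measured when the row begins, along the tool's axes as they then stand; what a row does not reach is not made up. Full scale, the value 1, is 2.5 cm for a shift and 90 degrees for a turn. A row lasts 1/12 s, in which the tool goes at most 41.7 mm and 7.16 degrees, less where a joint would pass 70% of its speed; a pose out of reach is approached as far as the arm can. A call with a number of a shift or a turn outside -1 to 1 is refused whole. A call with a gripper value outside its range is refused whole. The fingers move at their own pace and stop on an object; "newtons" is the grip in N (left out, the last holds). Time passes only in rows, so rows that do not move let the fingers close. It gives the time, the measured TCP pose, the force and the opening at its end, in the units of the state.
- get_state(): the state, without advancing time (a new reading comes with each control period).
- get_image(name): name is "side" or "top"; returns the picture (480x640x3 uint8, blue, green, red); there is no depth.
- calibration(name): a dict with "fx", "fy", "cx", "cy" (pixels), "rvec" (rotation vector, rad) and "tvec" (3), from world to camera coordinates, as OpenCV has them. Camera axes: x right, y down, z forward; pixel columns grow to the right and rows downward; lengths in m; the calibration is good to about 2 mm. A picture is of the moment at which its call begins. calibration takes no time and is no camera call.
- close_job(): hands the job in, once; it reports no verdict.
The state is a dict: "time": time; "joint_positions": joint angles; "qd": joint speeds; "joint_torque": joint torques, N m; "position": TCP position; "tool_rot": TCP orientation; "ft_force": force on the tool from outside, world axes, zero at the start; "torque": the same for the moment, N m; "grip_width": opening from 0.0 (shut) to 1.0 (fully open).
Only numpy, scipy, OpenCV 4.12 (cv2) and the standard library are available. Lean on these libraries where they do the work, as an engineer would, in place of code of your own. Each camera call takes 0.05 s, during which the arm holds its last target. There are 200 camera calls.

### The job

The washed medicine cups have dried upside down on the green mat. Pick out the steel one, turn it and hold it up in the air in front of the inspection camera so that the camera looks straight into its open mouth, mouth about 11 cm from the lens and centred on it, and finish while still holding it there steady. Do not touch the camera, and leave the other cups and the things on the worktop as they are.

Things in the scene. Friction and masses are not known exactly. Their poses are not given: they have to be found in the camera images.
- steel_cup: Bright steel medicine cup, the one to be shown, mouth down on the mat at the start. 66 mm high, 40 to 90 g: straight round wall 48 mm outside diameter from 14 to 60 mm above the mouth, flared rim 54 mm across, base 42 mm, wall 2.5 mm. Origin: centre of the mouth; z axis from mouth to closed base (up while mouth down). The three cups swap places.
- steel_cup_base (a point): Centre of the outside of the steel cup's closed base, 66 mm from the mouth centre along the cup's z axis.
- yellow_cup: Yellow plastic cup of the same shape, a bystander, mouth down on the mat at the start. 66 mm high, 40 to 90 g: straight round wall 48 mm outside diameter from 14 to 60 mm above the mouth, flared rim 54 mm across, base 42 mm, wall 2.5 mm. Origin: centre of the mouth; z axis from mouth to closed base (up while mouth down). The three cups swap places.
- blue_cup: Blue plastic cup of the same shape, a bystander, mouth down on the mat at the start. 66 mm high, 40 to 90 g: straight round wall 48 mm outside diameter from 14 to 60 mm above the mouth, flared rim 54 mm across, base 42 mm, wall 2.5 mm. Origin: centre of the mouth; z axis from mouth to closed base (up while mouth down). The three cups swap places.
- drying_mat: Pale green flat silicone mat, fixed, 130 x 350 x 5 mm (x, y, z), origin at the centre of its underside on the worktop; the cups stand on its top, 5 mm above the worktop, in a row along its y axis about 110 mm apart (each within about 10 mm). Behind the work a glass wall cabinet hangs: its front is at about x = 0.73 m, from 0.17 m above the worktop upwards; keep the arm off it.
- camera_stand: Fixed stand of the inspection camera: grey foot plate 90 x 100 x 14 mm and a dark post; origin on the worktop straight below the lens front; the camera looks along the stand's -x (from the right across the worktop to the left). The foot reaches 15 mm in front of the origin and 75 mm behind it, the post stands 45 mm behind it.
- camera_head: White camera head, 46 x 66 x 54 mm, with a black ring of small lights and a lens, fixed on the stand; origin at the centre of the lens front, 130 mm above the worktop; x axis points out of the lens along the viewing direction, 20 degrees above level; y axis level; the head lies behind the origin (-x).
- camera_spot (a point): The point on the viewing axis 110 mm in front of the lens where the centre of the cup's mouth belongs; in the air about 168 mm above the worktop.
- vial_green: Green glass vial, 50 mm diameter, 112 mm high, bystander; origin at the centre of its underside.
- plaster_tape: Roll of beige plaster tape, 54 mm diameter, 25 mm high, bystander; origin at the centre of its underside.
- swab_stack: Pile of paper swab sachets, 71 x 75 x 57 mm, bystander; origin at the centre of its underside.
- infusion_small: Small clear-white bottle, 47 x 56 x 138 mm, bystander; origin at the centre of its underside.
- amp_box: Flat white and orange carton, 46 x 91 x 30 mm, bystander; origin at the centre of its underside.
- amp_box2: Flat white and blue carton, 51 x 86 x 22 mm, bystander; origin at the centre of its underside.

How it is judged:
By the outcome, as a careful person would: the job done as asked, in the order asked, and still so for the second after the job is handed in, while the arm keeps its last pose, push and grip.
It also fails if it takes over 35 s, if anything falls off the work surface, if the arm or the gripper's body presses on something with over 40 N, if the wrist force passes 120 N, or if a joint passes its speed limit or range.

## Working session

There is one attempt and no reset: what is moved stays moved. The work goes in short steps, Python scripts to look and compute and a tool call to move; the robot and the scene stay as the last step left them, time stands still between calls to the robot, and variables do not carry over. Pictures are saved under pics/ and viewed, about 8 in all and at most 12, crops included, and the job is handed in when it is done.

Besides the shell and the picture viewer there is one more tool, called after "Request:" as a command line: name --argument value ..., lists and objects as JSON in quotes. play_rows: Moves the arm, as the interface text tells. Shift numbers are shares of 2.5 cm and turn numbers shares of 90 degrees, none past 1 either way. Its arguments: {"type":"object","properties":{"targets":{"type":"array"},"newtons":{"type":"number"}},"required":["targets"]}

```bash
mkdir -p pics; ls
python3 - <<'E'
from bench import *
import cv2
print(get_state()); print(grip_point_offset if not callable(grip_point_offset) else grip_point_offset())
for n in("top","side"):
    cv2.imwrite(f"pics/{n}0.png",get_image(n)); print(calibration(n))
E
```

```text
pics
{'time': 0.0, 'joint_positions': array([-1.16390569,  0.32182245, -0.07007206,  1.45166531,  0.02261914,
        1.37080672, -0.05693308]), 'qd': array([ 4.48437006e-04, -1.57244654e-03,  1.51688964e-03, -3.06083952e-05,
       -5.14738042e-04,  1.18832781e-03,  1.71110895e-03]), 'joint_torque': array([-9.13314925e-04, -4.91292214e+01, -4.04394558e-01, -3.12534678e+01,
       -6.40554121e-02,  4.36018920e-02,  1.47857481e-04]), 'position': array([0.24864753, 0.59996288, 0.22146665]), 'tool_rot': array([-0.91633407,  1.37136301,  0.91441827]), 'ft_force': array([-0.86368228, -0.10893522, -0.5975591 ]), 'torque': array([ 0.02173619,  0.05231503, -0.02362806]), 'grip_width': 0.9959509281927809}
0.0187
{'fx': 516.4957984848307, 'fy': 516.4957984848307, 'cx': 324.2209930439242, 'cy': 237.04581840779016, 'rvec': array([ 2.14570945, -2.18553358,  0.10010743]), 'tvec': array([0.08506928, 0.54226826, 1.24193908])}
{'fx': 471.4032704880621, 'fy': 471.4032704880621, 'cx': 314.4994514882225, 'cy': 240.0968755635676, 'rvec': array([ 2.1805782 , -0.39147206,  0.20625899]), 'tvec': array([-0.46515337,  0.23434106,  1.20843564])}
```

View pics/top0.png

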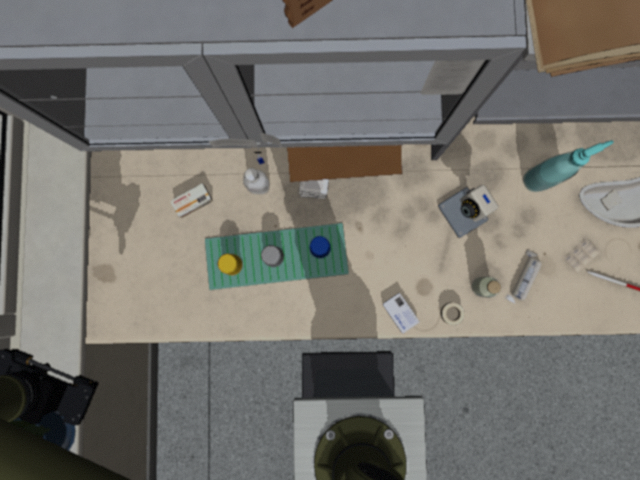

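View pics/side0.png

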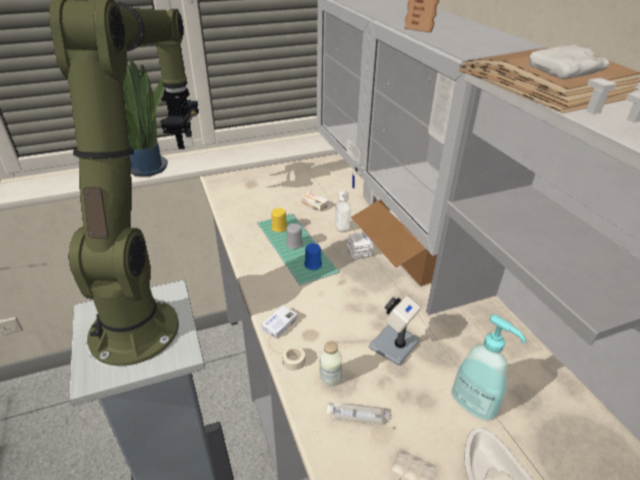

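The top view shows yellow at (229,265), steel at (272,256) and blue at (319,247). The inspection camera is near (475,207) and faces left and slightly towards the robot. I'll zoom in on the camera and the steel cup.

```bash
cat > h.py <<'E'
import numpy as np, cv2
from bench import *
from scipy.spatial.transform import Rotation as R
def cam(n):
    c=calibration(n); K=np.array([[c['fx'],0,c['cx']],[0,c['fy'],c['cy']],[0,0,1]])
    return K,R.from_rotvec(c['rvec']).as_matrix(),np.array(c['tvec'])
def ray(n,u,v):
    K,r,t=cam(n); d=r.T@np.linalg.inv(K)@[u,v,1]; return -r.T@t,d/np.linalg.norm(d)
def onz(n,u,v,z):
    o,d=ray(n,u,v); return o+d*(z-o[2])/d[2]
def tri(a,b):
    o1,d1=ray("top",*a);o2,d2=ray("side",*b)
    A=np.c_[d1,-d2];s=np.linalg.lstsq(A,o2-o1,rcond=None)[0]
    p,q=o1+s[0]*d1,o2+s[1]*d2; return (p+q)/2,np.linalg.norm(p-q)
def proj(n,p):
    K,r,t=cam(n); q=K@(r@np.asarray(p)+t); return q[:2]/q[2]
E
python3 - <<'E'
from h import *
t=cv2.imread("pics/top0.png");s=cv2.imread("pics/side0.png")
a=cv2.resize(t[175:245,430:510],None,fx=5,fy=5,interpolation=cv2.INTER_CUBIC)
b=cv2.resize(s[285:365,360:430],None,fx=5,fy=5,interpolation=cv2.INTER_CUBIC)
c=cv2.resize(t[215:300,200:350],None,fx=5,fy=5,interpolation=cv2.INTER_CUBIC)[:, :]
im=np.zeros((400,760,3),np.uint8);im[:350,:400]=a;im[:400,405:755]=b
cv2.imwrite("pics/c1.png",im)
cv2.imwrite("pics/c2.png",c)
for u,v in((229,265),(272,256),(319,247)): print(onz("top",u,v,.071))
for p in [(206,237),(345,223),(347,274),(212,290)]: print('mat',onz("top",*p,.005))
for p in [(191,200),(256,180),(314,188)]: print('by',onz("top",*p,.03))
E
```

```text
[0.47716758 0.3011305  0.071     ]
[0.49659885 0.19918162 0.071     ]
[0.51589112 0.08755422 0.071     ]
mat [0.55174658 0.37168948 0.005     ]
mat [0.58046249 0.02250502 0.005     ]
mat [0.45274638 0.02034398 0.005     ]
mat [0.41922445 0.35609005 0.005     ]
by [0.64197656 0.40345243 0.03      ]
by [0.68913979 0.24199132 0.03      ]
by [0.66612275 0.0982022  0.03      ]
```

View pics/c1.png

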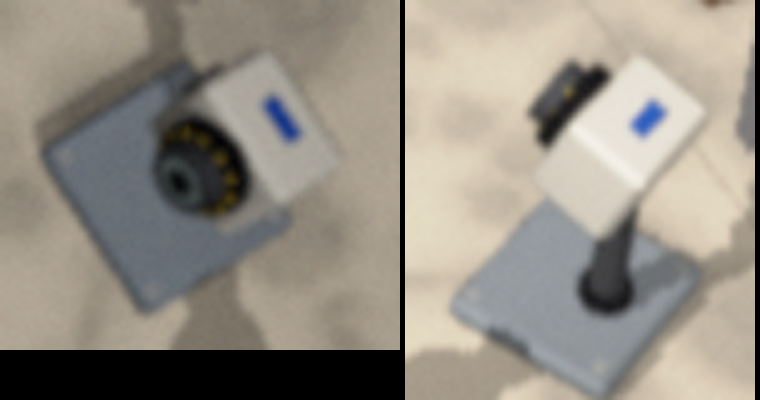

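View pics/c2.png

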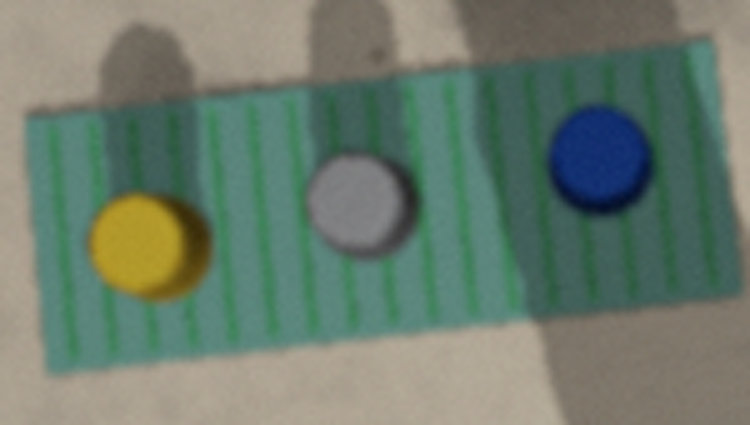

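Run:
```python
from h import *
T=lambda u,v:(430+u/5,175+v/5)
S=lambda u,v:(360+(u-405)/5,285+v/5)
c=[onz("top",*T(*p),.014) for p in((45,152),(148,312),(290,220))]
print(c)
fe=c[1]-c[0]; sd=c[2]-c[1]; print(np.linalg.norm(fe),np.linalg.norm(sd))
print('yaw view from side',np.degrees(np.arctan2(-sd[1],-sd[0])),'from front edge',np.degrees(np.arctan2(fe[1],fe[0]))+90)
m=(c[0]+c[1])/2; x=-sd/np.linalg.norm(sd); print('lens xy from foot',m-.015*x)
print('lens top ray z.13',onz("top",*T(178,183),.13))
for uv in((548,92),(555,95)): print(tri(T(178,183),S(*uv)))
# side corners foot
cs=[onz("side",*S(*p),.014) for p in((452,303),(600,390),(700,275),(548,200))]
print(cs); 
# blue patch on head triang
print('steel',onz("top",200+357/5,215+203/5,.071))
# side view steel cup
s=cv2.imread("pics/side0.png")[215:260,275:315]
hsv=cv2.cvtColor(s,cv2.COLOR_BGR2HSV);m=((hsv[...,1]<45)&(hsv[...,2]<190)).astype(np.uint8)
n,l,st,ce=cv2.connectedComponentsWithStats(m);i=1+st[1:,4].argmax();print(st[i]+np.array([275,215,0,0,0]))
for z in(.005,.071): print(proj("side",[.498,.200,z]))
```

```text
[array([ 0.61907864, -0.21259043,  0.014     ]), array([ 0.53791817, -0.2603117 ,  0.014     ]), array([ 0.5825379 , -0.33277301,  0.014     ])]
0.09415062593261841 0.08509736365713146
yaw view from side 121.62364522660738 from front edge -59.545039804516676
lens xy from foot [ 0.58636347 -0.24922372  0.014     ]
lens top ray z.13 [ 0.58526299 -0.24685083  0.13      ]
(array([ 0.58750292, -0.24809518,  0.1285924 ]), np.float64(0.004304471633672127))
(array([ 0.58917324, -0.24919734,  0.12676278]), np.float64(0.007282352569475399))
[array([ 0.54235166, -0.26236446,  0.014     ]), array([ 0.58482821, -0.33466377,  0.014     ]), array([ 0.66622626, -0.28881452,  0.014     ]), array([ 0.61881667, -0.21758299,  0.014     ])]
steel [0.49757357 0.20059603 0.071     ]
[286 215  29  34 508]
[292.79163812 245.47177863]
[292.3466209  228.47105698]
```

```bash
cat >> h.py <<'E'
def go(target,rv=None):
    s=get_state(); r=R.from_rotvec(s['tool_rot'])
    print('t',round(s['time'],2),'pos',s['position'].round(4),'F',s['ft_force'].round(1),'w',round(s['grip_width'],3),'q',s['joint_positions'].round(3))
    print('axes\n',r.as_matrix().round(3))
    print('lin(fullscale)',(r.inv().apply(np.array(target)-s['position'])/.025).round(2))
    if rv is not None: print('rot deg',np.degrees((r.inv()*rv).as_rotvec()).round(2),'frac',((r.inv()*rv).as_rotvec()/(np.pi/2)).round(3))
E
python3 - <<'E'
from h import *
go([.4976,.2006,.18])
E
```

```text
t 0.1 pos [0.2487 0.6    0.2216] F [ 0.6  0.1 -0.1] w 1.001 q [-1.164  0.322 -0.07   1.452  0.023  1.371 -0.057]
axes
 [[-0.001 -0.924  0.383]
 [-0.002  0.383  0.924]
 [-1.    -0.    -0.002]]
lin(fullscale) [  1.68 -15.31 -10.95]
```

Request:
play_rows --targets '[{"claw":0,"linear":[0,-0.95,-0.68],"rotation":[0,0,0]},{"claw":0,"linear":[0,-0.95,-0.68],"rotation":[0,0,0]},{"claw":0,"linear":[0,-0.95,-0.68],"rotation":[0,0,0]},{"claw":0,"linear":[0,-0.95,-0.68],"rotation":[0,0,0]},{"claw":0,"linear":[0,-0.95,-0.68],"rotation":[0,0,0]},{"claw":0,"linear":[0,-0.95,-0.68],"rotation":[0,0,0]},{"claw":0,"linear":[0,-0.95,-0.68],"rotation":[0,0,0]},{"claw":0,"linear":[0,-0.95,-0.68],"rotation":[0,0,0]}]'

```text
time: 0.77
position: [0.3684, 0.3991, 0.2151]
tool_rot: [-0.929, 1.376, 0.93]
ft_force: [-0.2, -0.4, 0.3]
grip_width: 1.0
```

Run:
```python
from h import *
go([.4976,.2006,.16],R.from_rotvec([-0.91633407,1.37136301,0.91441827]))
s=get_state()
# model: j1 about -z, pitch j2,(roll j3),j4,(roll j5),j6,(roll j7); print orientation check
q=s['joint_positions']
r=np.hypot(*s['position'][:2]); print(r,np.arctan2(s['position'][1],s['position'][0])+q[0])
```

```text
t 0.77 pos [0.3684 0.3991 0.2151] F [-0.2 -0.4  0.3] w 1.0 q [-0.92   0.106  0.051  1.722 -0.009  1.323  0.329]
axes
 [[-0.01  -0.93   0.367]
 [-0.006  0.367  0.93 ]
 [-1.     0.007 -0.009]]
lin(fullscale) [ 2.2  -7.74 -5.47]
rot deg [ 0.95 -0.4  -0.4 ] frac [ 0.011 -0.004 -0.004]
0.5431291027309119 -0.09417698219831117
```

Request:
play_rows --targets '[{"claw":0,"linear":[0.1,-0.95,-0.68],"rotation":[0,0,0]},{"claw":0,"linear":[0.2,-0.95,-0.68],"rotation":[0,0,0]},{"claw":0,"linear":[0.2,-0.95,-0.68],"rotation":[0,0,0]},{"claw":0,"linear":[0.2,-0.95,-0.68],"rotation":[0,0,0]},{"claw":0,"linear":[0.2,-0.95,-0.68],"rotation":[0,0,0]},{"claw":0,"linear":[0.2,-0.95,-0.68],"rotation":[0,0,0]},{"claw":0,"linear":[0.2,-0.95,-0.68],"rotation":[0,0,0]},{"claw":0,"linear":[0.2,-0.95,-0.68],"rotation":[0,0,0]}]'

```text
time: 1.43
position: [0.4983, 0.1909, 0.1748]
tool_rot: [-0.929, 1.377, 0.931]
ft_force: [0.8, 0.1, -0.4]
grip_width: 1.0
```

Run:
```python
from h import *
cv2.imwrite("pics/top1.png",get_image("top")[190:310,180:370])
go([.4976,.2006,.15],R.from_rotvec([-0.91633407,1.37136301,0.91441827]))
# fit planar-ish arm: Rz(-q1) Ry(q2) Rz(s3 q3) Ry(q4) Rz(s5 q5) Ry(q6) Rz(s7 q7)
from scipy.optimize import least_squares
D=[([-1.16390569,.32182245,-.07007206,1.45166531,.02261914,1.37080672,-.05693308],[.24864753,.59996288,.22146665],[-.91633407,1.37136301,.91441827]),
([-.92,.106,.051,1.722,-.009,1.323,.329],[.3684,.3991,.2151],[-.929,1.376,.93])]
s=get_state(); D.append((s['joint_positions'],s['position'],s['tool_rot']))
import itertools
def rot(q,sg):
    ax='zyzyzyz'; m=[R.identity()]
    for i in range(7): m.append(m[-1]*R.from_euler(ax[i],sg[i]*q[i]))
    return m
best=[]
for s3,s5,s7 in itertools.product((1,-1),repeat=3):
    sg=[-1,1,s3,1,s5,1,s7]
    # tool = R * fixed
    F=[rot(q,sg)[-1].inv()*R.from_rotvec(o) for q,p,o in D]
    e=max((F[0].inv()*f).magnitude() for f in F)
    best.append((e,sg,F[0].as_matrix().round(2).tolist()))
best.sort(key=lambda x:x[0]); print(best[:3])
sg=best[0][1]
A=[];b=[]
for q,p,o in D:
    m=rot(q,sg); 
    A.append(np.c_[[0,0,1],m[3].apply([0,0,1]),m[5].apply([0,0,1]),m[7].apply([0,0,1]),m[3].apply([1,0,0]),m[1].apply([1,0,0])]);b.append(p)
for k in (4,5,6):
    x,res,rk,_=np.linalg.lstsq(np.vstack(A)[:,:k],np.hstack(b),rcond=None);print(x,np.vstack(A)[:,:k]@x-np.hstack(b))
```

```text
t 1.48 pos [0.5014 0.1831 0.1737] F [ 3.9 -4.8 -1.5] w 0.997 q [-0.651  0.113  0.266  1.804 -0.025  1.242  0.808]
axes
 [[-0.01  -0.927  0.375]
 [-0.011  0.375  0.927]
 [-1.     0.005 -0.014]]
lin(fullscale) [0.94 0.4  0.61]
rot deg [ 0.5  -0.69 -0.31] frac [ 0.006 -0.008 -0.003]
[(0.0023061009668628963, [-1, 1, -1, 1, -1, 1, -1], [[-0.0, 0.0, -1.0], [-0.0, 1.0, 0.0], [1.0, 0.0, -0.0]]), (0.08649893997256285, [-1, 1, -1, 1, 1, 1, -1], [[-0.0, 0.01, -1.0], [-0.04, 1.0, 0.01], [1.0, 0.04, -0.0]]), (0.6682160649618556, [-1, 1, 1, 1, -1, 1, -1], [[0.0, 0.13, -0.99], [0.04, 0.99, 0.13], [1.0, -0.04, -0.0]])]
[1.12769796 0.41479095 0.53089755 1.19047479] [-0.02603823  0.00941611  0.00279061 -0.02003389  0.02169402 -0.00033238
 -0.01110227  0.01615022 -0.00245823]
[1.270552   0.40842036 0.51915633 1.32772891 0.01394809] [-0.02638495  0.00896526  0.0003009  -0.0199952   0.02240808  0.00045065
 -0.01049886  0.01534753 -0.00075156]
[-2.04552309  0.57216142  0.59244682 -1.84850389  0.01936877 -0.13271475] [-0.03109668  0.0130548  -0.00062022 -0.01353184  0.00443663  0.00407033
  0.00013305  0.00805307 -0.00345011]
```

View pics/top1.png

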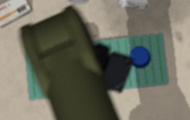

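Request:
play_rows --targets '[{"claw":0,"linear":[0,0.4,0.6],"rotation":[0.006,-0.008,-0.003]},{"claw":0,"linear":[0,0,0],"rotation":[0,0,0]},{"claw":0,"linear":[0,0,0],"rotation":[0,0,0]}]'

```text
time: 1.73
position: [0.4989, 0.1951, 0.1718]
tool_rot: [-0.909, 1.379, 0.906]
ft_force: [0.3, -1.0, -1.3]
grip_width: 1.0
```

Run:
```python
from h import *
go([.4976,.2006,.028],R.from_rotvec([-0.91633407,1.37136301,0.91441827]))
cv2.imwrite("pics/side1.png",cv2.resize(get_image("side")[120:320,180:420],None,fx=3,fy=3))
```

```text
t 1.73 pos [0.4989 0.1951 0.1718] F [ 0.3 -1.  -1.3] w 1.0 q [-0.662  0.112  0.256  1.809 -0.027  1.229  0.769]
axes
 [[-0.003 -0.92   0.393]
 [-0.004  0.393  0.92 ]
 [-1.     0.001 -0.005]]
lin(fullscale) [5.75 0.13 0.21]
rot deg [-0.62 -0.19 -0.08] frac [-0.007 -0.002 -0.001]
```

View pics/side1.png

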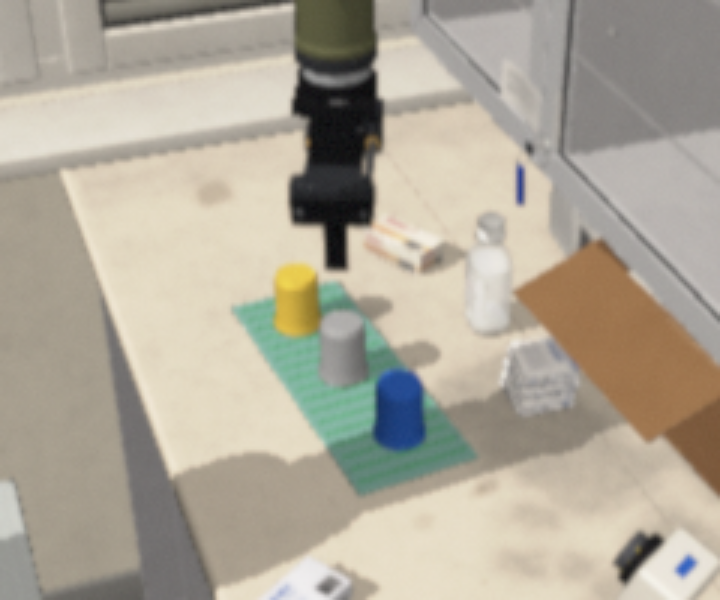

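The fingers hang just above the steel cup, which is at (343,350) in the crop with blue and yellow either side. I'll cross-check the steel cup's position by triangulating.

Run:
```python
from h import *
print(tri((271.4,255.6),(294.3,227.3)), tri((271.4,255.6),(294.3,228)))
print(proj("side",get_state()['position']), 180+337/3,120+268/3)
im=cv2.imread("pics/side0.png")
hsv=cv2.cvtColor(im,cv2.COLOR_BGR2HSV)
for v in range(226,248,3): print(v,[f"{a}/{b}" for a,b in hsv[v,282:306,1:].tolist()])
```

```text
(array([0.50058254, 0.19918706, 0.07507778]), np.float64(0.0068338455403756035)) (array([0.50071058, 0.19952634, 0.07218794]), np.float64(0.006697474621999236))
[292.23886348 201.33651186] 292.3333333333333 209.33333333333331
226 ['175/159', '177/150', '179/144', '172/138', '119/135', '34/148', '9/164', '7/173', '6/174', '7/175', '6/173', '7/175', '6/172', '7/173', '6/173', '7/174', '6/172', '5/167', '19/163', '43/155', '41/156', '24/146', '38/162', '40/177']
229 ['172/172', '173/161', '161/152', '127/141', '51/140', '11/165', '7/176', '6/180', '7/180', '6/177', '7/177', '6/174', '6/175', '6/176', '7/173', '7/173', '5/163', '5/151', '4/126', '41/136', '65/166', '63/174', '40/167', '24/168']
232 ['63/161', '76/162', '83/168', '80/170', '49/152', '10/149', '5/155', '6/163', '6/168', '6/170', '6/171', '6/168', '8/164', '8/158', '9/147', '8/134', '8/123', '5/110', '8/102', '31/117', '67/163', '72/177', '72/178', '69/178']
235 ['75/174', '79/175', '78/176', '81/173', '63/163', '14/151', '5/150', '7/150', '5/151', '2/147', '5/145', '9/141', '7/137', '10/133', '4/125', '6/119', '7/112', '10
[... 296 characters left out ...]
]
241 ['81/176', '74/176', '72/178', '66/173', '36/158', '5/150', '7/154', '7/156', '7/154', '7/150', '7/147', '5/145', '4/138', '4/132', '6/126', '6/119', '5/112', '7/111', '5/103', '11/97', '38/107', '65/126', '74/131', '78/130']
244 ['83/178', '88/177', '85/175', '69/174', '27/162', '5/157', '8/159', '8/157', '5/153', '7/154', '7/151', '7/147', '9/143', '8/134', '6/127', '8/121', '7/114', '9/113', '7/107', '2/104', '26/108', '63/125', '71/132', '71/133']
247 ['73/179', '77/180', '79/177', '79/177', '79/175', '69/169', '32/159', '13/161', '6/166', '5/159', '5/156', '5/150', '7/146', '9/140', '8/134', '16/131', '26/127', '42/135', '56/145', '72/148', '80/153', '87/167', '88/162', '103/126']
```

Request:
play_rows --targets '[{"claw":0,"linear":[0.7,0.06,0.12],"rotation":[-0.007,0,0]},{"claw":0,"linear":[0.7,0,0.05],"rotation":[0,0,0]},{"claw":0,"linear":[0.7,0,0],"rotation":[0,0,0]},{"claw":0,"linear":[0.7,0,0],"rotation":[0,0,0]},{"claw":0,"linear":[0.7,0,0],"rotation":[0,0,0]},{"claw":0,"linear":[0,0,0],"rotation":[0,0,0]},{"claw":0,"linear":[0,0,0],"rotation":[0,0,0]}]'

```text
time: 2.37
position: [0.498, 0.204, 0.0833]
tool_rot: [-0.926, 1.368, 0.924]
ft_force: [0.5, 0.1, 1.0]
grip_width: 1.002
```

Run:
```python
from h import *
go([.4993,.2002,.028],R.from_rotvec([-0.91633407,1.37136301,0.91441827]))
```

```text
t 2.37 pos [0.498  0.204  0.0833] F [0.5 0.1 1. ] w 1.002 q [-0.66   0.201  0.245  1.9   -0.054  1.049  0.797]
axes
 [[-0.001 -0.928  0.371]
 [-0.002  0.371  0.928]
 [-1.     0.    -0.002]]
lin(fullscale) [ 2.21 -0.11 -0.12]
rot deg [ 0.7  -0.03 -0.02] frac [ 0.008 -0.    -0.   ]
```

Request:
play_rows --targets '[{"claw":0,"linear":[0,-0.11,-0.13],"rotation":[0.006,0,0]},{"claw":0,"linear":[0.6,0,0],"rotation":[0,0,0]},{"claw":0,"linear":[0.6,0,0],"rotation":[0,0,0]},{"claw":0,"linear":[0.6,0,0],"rotation":[0,0,0]},{"claw":0,"linear":[0.4,0,0],"rotation":[0,0,0]},{"claw":0,"linear":[0,0,0],"rotation":[0,0,0]},{"claw":0,"linear":[0,0,0],"rotation":[0,0,0]}]'

```text
time: 2.95
position: [0.5055, 0.202, 0.0353]
tool_rot: [-0.918, 1.357, 0.913]
ft_force: [-0.5, -0.1, 0.2]
grip_width: 1.0
```

Run:
```python
from h import *
go([.4993,.2002,.028],R.from_rotvec([-0.91633407,1.37136301,0.91441827]))
```

```text
t 2.95 pos [0.5055 0.202  0.0353] F [-0.5 -0.1  0.2] w 1.0 q [-0.646  0.264  0.244  1.935 -0.077  0.94   0.815]
axes
 [[ 0.011 -0.925  0.38 ]
 [ 0.004  0.38   0.925]
 [-1.    -0.008  0.008]]
lin(fullscale) [ 0.29  0.2  -0.16]
rot deg [0.15 0.56 0.48] frac [0.002 0.006 0.005]
```

Request:
play_rows --targets '[{"claw":0,"linear":[0.2,0.2,-0.16],"rotation":[0.002,0.006,0.005]},{"claw":0,"linear":[0.1,0.1,0],"rotation":[0,0,0]},{"claw":0,"linear":[0,0,0],"rotation":[0,0,0]}]'

```text
time: 3.2
position: [0.4981, 0.2016, 0.0298]
tool_rot: [-0.915, 1.369, 0.913]
ft_force: [0.2, 0.0, 1.1]
grip_width: 1.001
```

Run:
```python
from h import *
go([.4993,.2002,.028],R.from_rotvec([-0.91633407,1.37136301,0.91441827]))
```

```text
t 3.2 pos [0.4981 0.2016 0.0298] F [0.2 0.  1.1] w 1.001 q [-0.651  0.265  0.242  1.947 -0.077  0.937  0.805]
axes
 [[ 0.002 -0.923  0.384]
 [-0.     0.384  0.923]
 [-1.    -0.002  0.   ]]
lin(fullscale) [ 0.07 -0.06 -0.03]
rot deg [-0.08  0.14  0.12] frac [-0.001  0.002  0.001]
```

Request:
play_rows --targets '[{"claw":0.3,"linear":[0,0,0],"rotation":[0,0,0]},{"claw":0.4,"linear":[0,0,0],"rotation":[0,0,0]},{"claw":0.45,"linear":[0,0,0],"rotation":[0,0,0]},{"claw":0.6,"linear":[0,0,0],"rotation":[0,0,0]},{"claw":0.8,"linear":[0,0,0],"rotation":[0,0,0]},{"claw":0.8,"linear":[0,0,0],"rotation":[0,0,0]},{"claw":0.8,"linear":[0,0,0],"rotation":[0,0,0]},{"claw":0.8,"linear":[0,0,0],"rotation":[0,0,0]}]' --newtons 25

```text
time: 3.87
position: [0.499, 0.2024, 0.0314]
tool_rot: [-0.915, 1.365, 0.913]
ft_force: [-0.1, 0.3, 0.1]
grip_width: 0.535
```

Run:
```python
from h import *
go([.4993,.2002,.028],R.from_rotvec([-0.91633407,1.37136301,0.91441827]))
print(get_state()['grip_width']*87)
```

```text
t 3.87 pos [0.499  0.2024 0.0314] F [-0.1  0.3  0.1] w 0.535 q [-0.651  0.263  0.242  1.945 -0.076  0.937  0.805]
axes
 [[ 0.005 -0.924  0.384]
 [ 0.001  0.384  0.924]
 [-1.    -0.004  0.003]]
lin(fullscale) [ 0.14 -0.05 -0.08]
rot deg [-0.05  0.27  0.22] frac [-0.001  0.003  0.002]
46.587057060765844
```

Request:
play_rows --targets '[{"claw":0.8,"linear":[-0.3,0,0],"rotation":[0,0,0]},{"claw":0.8,"linear":[-0.6,0,0],"rotation":[0,0,0]},{"claw":0.8,"linear":[-0.8,0,0],"rotation":[0,0,0]},{"claw":0.8,"linear":[-0.9,0,0],"rotation":[0,0,0]},{"claw":0.8,"linear":[-0.9,0,0],"rotation":[0,0,0]},{"claw":0.8,"linear":[-0.9,0,0],"rotation":[0,0,0]},{"claw":0.8,"linear":[-0.9,0,0],"rotation":[0,0,0]},{"claw":0.8,"linear":[-0.9,0,0],"rotation":[0,0,0]},{"claw":0.8,"linear":[-0.5,0,0],"rotation":[0,0,0]},{"claw":0.8,"linear":[0,0,0],"rotation":[0,0,0]}]'

```text
time: 4.7
position: [0.4958, 0.2002, 0.2083]
tool_rot: [-0.915, 1.372, 0.912]
ft_force: [0.5, -1.2, -0.6]
grip_width: 0.54
```

Run:
```python
from h import *
go([.533,-.159,.168])
```

```text
t 4.7 pos [0.4958 0.2002 0.2083] F [ 0.5 -1.2 -0.6] w 0.54 q [-0.673  0.082  0.253  1.766 -0.019  1.298  0.76 ]
axes
 [[-0.    -0.923  0.385]
 [-0.002  0.385  0.923]
 [-1.    -0.001 -0.002]]
lin(fullscale) [  1.64  -6.9  -12.69]
```

Request:
play_rows --targets '[{"claw":0.8,"linear":[-0.5,0,0],"rotation":[0,0.047,-0.063]},{"claw":0.8,"linear":[-0.5,0,0],"rotation":[0,0.047,-0.063]},{"claw":0.8,"linear":[-0.3,0,0],"rotation":[0,0.047,-0.063]},{"claw":0.8,"linear":[0,0,0],"rotation":[0,0.047,-0.063]},{"claw":0.8,"linear":[0,0,0],"rotation":[0,0,0]},{"claw":0.8,"linear":[0,0,0],"rotation":[0,0,0]}]'

```text
time: 5.2
position: [0.496, 0.1996, 0.2422]
tool_rot: [-1.303, 1.365, 0.474]
ft_force: [0.5, -0.3, -0.5]
grip_width: 0.538
```

```bash
cat > fk.py <<'E'
from h import *
from scipy.optimize import least_squares
D=[([-1.16390569,.32182245,-.07007206,1.45166531,.02261914,1.37080672,-.05693308],[.24864753,.59996288,.22146665]),
([-.92,.106,.051,1.722,-.009,1.323,.329],[.3684,.3991,.2151]),
([-.651,.113,.266,1.804,-.025,1.242,.808],[.5014,.1831,.1737]),
([-.662,.112,.256,1.809,-.027,1.229,.769],[.4989,.1951,.1718]),
([-.66,.201,.245,1.9,-.054,1.049,.797],[.498,.204,.0833]),
([-.646,.264,.244,1.935,-.077,.94,.815],[.5055,.202,.0353]),
([-.651,.263,.242,1.945,-.076,.937,.805],[.499,.2024,.0314]),
([-.673,.082,.253,1.766,-.019,1.298,.76],[.4958,.2002,.2083])]
F=R.from_matrix([[0,0,-1],[0,1,0],[1,0,0]])
SG=[-1,1,-1,1,-1,1,-1]
def chain(q):
    m=[R.identity()]
    for i in range(7): m.append(m[-1]*R.from_euler('zyzyzyz'[i],SG[i]*q[i]))
    return m
# columns: base z; m1 x,y ; m3 z,x,y(after j3) ; m4 x; m5 z,y ; m6 x; m7 z
def cols(q):
    m=chain(q);f=lambda i,v:m[i].apply(v);X,Y,Z=np.eye(3)
    return np.c_[Z,f(1,X),f(1,Y),f(3,Z),f(3,X),f(3,Y),f(4,X),f(5,Z),f(5,Y),f(6,X),f(7,Z)]
def fit(D):
    A=np.vstack([cols(q) for q,p in D]);b=np.hstack([p for q,p in D])
    lam=np.diag([.003,.02,.02,.003,.02,.02,.02,.003,.02,.02,.003])*.1
    x0=np.array([.3,0,0,.4,0,0,0,.4,0,0,.3])
    x=np.linalg.solve(A.T@A+lam**1,A.T@b+lam@x0)
    return x,A@x-b
E
python3 - <<'E'
from fk import *
s=get_state(); D.append((s['joint_positions'],s['position']))
print(D[-1][0].round(4).tolist(),D[-1][1].round(4).tolist())
x,r=fit(D);print(x.round(3));print((r*1e3).round(1).reshape(-1,3))
go([.533,-.159,.168])
f=chain(s['joint_positions'])[-1]*F; print((f.inv()*R.from_rotvec(s['tool_rot'])).magnitude())
E
```

```text
[-0.8808, 0.0955, 0.1227, 1.7735, 0.4854, 1.4144, 0.2978] [0.496, 0.1996, 0.2422]
[ 0.25   0.001 -0.016  0.468 -0.    -0.01   0.     0.513 -0.001  0.
  0.369]
[[ 0.1 -0.2 -0.1]
 [-0.   0.4  0.4]
 [-0.1  0.1  0. ]
 [ 0.  -0.  -0.1]
 [-0.  -0.1 -0.2]
 [-0.1 -0.3  0. ]
 [ 0.2  0.2  0.2]
 [-0.  -0.2 -0.3]
 [-0.   0.   0.1]]
t 5.2 pos [0.496  0.1996 0.2422] F [ 0.5 -0.3 -0.5] w 0.538 q [-0.881  0.096  0.123  1.774  0.485  1.414  0.298]
axes
 [[ 0.246 -0.869  0.43 ]
 [-0.416  0.306  0.856]
 [-0.876 -0.39  -0.286]]
lin(fullscale) [  8.93  -4.52 -10.8 ]
4.050792900924367e-16
```

```bash
cat >> fk.py <<'E'
D.append(([-0.8808,0.0955,0.1227,1.7735,0.4854,1.4144,0.2978],[0.496,0.1996,0.2422]))
X,_=fit(D)
lo=np.array([-2.86,-.3,-1.38,.06,-1.56,.09,-2.69]);hi=np.array([2.86,2.09,1.24,2.45,4.7,2.05,2.69])
def fk(q): return cols(q)@X,(chain(q)[-1]*F)
yaw=np.radians(121);LENS=np.array([.586,-.248,.130])
a=np.array([np.cos(yaw)*np.cos(np.radians(20)),np.sin(yaw)*np.cos(np.radians(20)),np.sin(np.radians(20))])
SPOT=LENS+.11*a; TGT=SPOT+.0264*a
E
python3 - <<'E'
from fk import *
s=get_state();q0=s['joint_positions']
print('a',a,'spot',SPOT,'tcp',TGT)
def solve(q0,seed,P,d,w=.03):
    f=lambda q:np.r_[(fk(q)[0]-P)*30,(fk(q)[1].as_matrix()[:,0]-d)*10,w*(q-q0)]
    return least_squares(f,seed,bounds=(lo+.05,hi-.05))
rng=np.random.default_rng(0);out=[]
for k in range(25):
    seed=q0 if k==0 else rng.uniform(lo+.1,hi-.1)
    r=solve(q0,np.clip(seed,lo+.06,hi-.06),TGT,-a); p,o=fk(r.x)
    out.append((r.cost,np.abs(p-TGT).max(),r.x,o))
out.sort(key=lambda t:t[0])
for c,e,q,o in out[:25:4]:
    m=chain(q); el=cols(q)[:,:4]@X[:4]
    print(round(c,4),round(e,4),q.round(2),'z',o.as_matrix()[:,2].round(2),'elbow',el.round(2),'wrist',(cols(q)[:,:10]@X[:10]).round(2),'marg',np.minimum(q-lo,hi-q).min().round(2))
E
```

```text
a [-0.48397748  0.80547379  0.34202014] spot [ 0.53276248 -0.15939788  0.16762222] tcp [ 0.51998547 -0.13813338  0.17665155]
0.0005 0.0 [-0.75  0.14  0.26  2.36  1.37  1.24  0.3 ] z [ 0.16  0.47 -0.87] elbow [0.06 0.03 0.71] wrist [0.34 0.16 0.3 ] marg 0.09
0.0005 0.0 [-0.75  0.14  0.26  2.36  1.37  1.24  0.3 ] z [ 0.16  0.47 -0.87] elbow [0.06 0.03 0.71] wrist [0.34 0.16 0.3 ] marg 0.09
0.0005 0.0 [-0.75  0.14  0.26  2.36  1.37  1.24  0.3 ] z [ 0.16  0.47 -0.87] elbow [0.06 0.03 0.71] wrist [0.34 0.16 0.3 ] marg 0.09
0.0005 0.0 [-0.75  0.14  0.26  2.36  1.37  1.24  0.3 ] z [ 0.16  0.47 -0.87] elbow [0.06 0.03 0.71] wrist [0.34 0.16 0.3 ] marg 0.09
0.0005 0.0 [-0.75  0.14  0.26  2.36  1.37  1.24  0.3 ] z [ 0.16  0.47 -0.87] elbow [0.06 0.03 0.71] wrist [0.34 0.16 0.3 ] marg 0.09
0.0005 0.0 [-0.75  0.14  0.26  2.36  1.37  1.24  0.3 ] z [ 0.16  0.47 -0.87] elbow [0.06 0.03 0.71] wrist [0.34 0.16 0.3 ] marg 0.09
46.3177 0.1294 [ 2.23  2.04 -0.41  2.4  -1.51  1.29  0.3 ] z [ 0.59  0.57 -0.57] elbow [-0.27 -0.32  0.04] wrist [ 0.13 -0.02 -0.08] marg 0.05
```

```bash
cat >> fk.py <<'E'
from scipy.linalg import logm,expm
def plan(P,Rf,N):
    s=get_state();T0=np.eye(4);T0[:3,:3]=R.from_rotvec(s['tool_rot']).as_matrix();T0[:3,3]=s['position']
    T1=np.eye(4);T1[:3,:3]=Rf.as_matrix();T1[:3,3]=P
    L=np.real(logm(np.linalg.inv(T0)@T1)); w=np.array([L[2,1],L[0,2],L[1,0]]);v=L[:3,3]
    print('t',round(s['time'],2),'pos',s['position'].round(4),'q',s['joint_positions'].round(3),'F',s['ft_force'].round(1),'w',round(s['grip_width'],3))
    print('axis err deg',np.degrees(np.arccos(np.clip(T0[:3,0]@T1[:3,0],-1,1))).round(2),'pos err mm',((P-s['position'])*1e3).round(1))
    print('total rot deg',np.degrees(w).round(1),'| per row lin',(v/.025/N).round(3),'rot',(w/(np.pi/2)/N).round(4))
    print('mid',(T0@expm(L/2))[:3,3].round(3))
def minrot(d=None):
    d=-a if d is None else d
    r=R.from_rotvec(get_state()['tool_rot']);x=r.as_matrix()[:,0];ax=np.cross(x,d);n=np.linalg.norm(ax)
    return R.from_rotvec(ax/max(n,1e-12)*np.arctan2(n,x@d))*r
E
python3 -c "
from fk import *
plan(TGT+.03*a,minrot(),16)"
```

```text
t 5.2 pos [0.496  0.1996 0.2422] q [-0.881  0.096  0.123  1.774  0.485  1.414  0.298] F [ 0.5 -0.3 -0.5] w 0.538
axis err deg 41.11 pos err mm [   9.5 -313.5  -55.3]
total rot deg [  0.   24.  -33.4] | per row lin [ 0.624 -0.056 -0.513] rot [ 0.      0.0167 -0.0232]
mid [0.498 0.047 0.19 ]
```

Request:
play_rows --targets '[{"claw":0.8,"linear":[0.4,-0.04,-0.3],"rotation":[0,0.017,-0.023]},{"claw":0.8,"linear":[0.62,-0.06,-0.51],"rotation":[0,0.018,-0.025]},{"claw":0.8,"linear":[0.62,-0.06,-0.51],"rotation":[0,0.018,-0.025]},{"claw":0.8,"linear":[0.62,-0.06,-0.51],"rotation":[0,0.018,-0.025]},{"claw":0.8,"linear":[0.62,-0.06,-0.51],"rotation":[0,0.018,-0.025]},{"claw":0.8,"linear":[0.62,-0.06,-0.51],"rotation":[0,0.018,-0.025]},{"claw":0.8,"linear":[0.62,-0.06,-0.51],"rotation":[0,0.018,-0.025]},{"claw":0.8,"linear":[0,0,0],"rotation":[0,0,0]},{"claw":0.8,"linear":[0,0,0],"rotation":[0,0,0]}]'

```text
time: 5.95
position: [0.4967, 0.055, 0.1891]
tool_rot: [-1.514, 1.352, 0.161]
ft_force: [0.4, 0.8, -0.2]
grip_width: 0.535
```

```bash
python3 -c "
from fk import *
plan(TGT+.03*a,minrot(),12)"
```

```text
t 5.95 pos [0.4967 0.055  0.1891] q [-0.875  0.074  0.15   2.068  0.816  1.336  0.078] F [ 0.4  0.8 -0.2] w 0.535
axis err deg 22.83 pos err mm [   8.8 -168.9   -2.2]
total rot deg [  0.   11.8 -19.6] | per row lin [ 0.436 -0.058 -0.358] rot [ 0.      0.0109 -0.0181]
mid [ 0.5   -0.029  0.181]
```

Request:
play_rows --targets '[{"claw":0.8,"linear":[0.3,-0.04,-0.25],"rotation":[0,0.011,-0.018]},{"claw":0.8,"linear":[0.52,-0.07,-0.43],"rotation":[0,0.013,-0.022]},{"claw":0.8,"linear":[0.52,-0.07,-0.43],"rotation":[0,0.013,-0.022]},{"claw":0.8,"linear":[0.52,-0.07,-0.43],"rotation":[0,0.013,-0.022]},{"claw":0.8,"linear":[0.52,-0.07,-0.43],"rotation":[0,0.013,-0.022]},{"claw":0.8,"linear":[0.52,-0.07,-0.43],"rotation":[0,0.013,-0.022]},{"claw":0.8,"linear":[0.52,-0.07,-0.43],"rotation":[0,0.013,-0.022]},{"claw":0.8,"linear":[0.52,-0.07,-0.43],"rotation":[0,0.013,-0.022]},{"claw":0.8,"linear":[0,0,0],"rotation":[0,0,0]},{"claw":0.8,"linear":[0,0,0],"rotation":[0,0,0]}]'

```text
time: 6.78
position: [0.5076, -0.0775, 0.1838]
tool_rot: [-1.687, 1.266, -0.134]
ft_force: [0.1, 0.8, -0.3]
grip_width: 0.537
```

```bash
python3 -c "
from fk import *
plan(TGT,minrot(),6)
t=get_image('top');s=get_image('side');cv2.imwrite('pics/t3.png',t);cv2.imwrite('pics/s3.png',s)
im=np.zeros((480,800,3),np.uint8)
im[:480,:400]=cv2.resize(t[160:280,410:510],None,fx=4,fy=4,interpolation=cv2.INTER_CUBIC)
im[:480,400:]=cv2.resize(s[245:365,330:430],None,fx=4,fy=4,interpolation=cv2.INTER_CUBIC)
cv2.imwrite('pics/m3.png',im);print(proj('top',SPOT),proj('side',SPOT))"
```

```text
t 6.78 pos [ 0.5076 -0.0775  0.1838] q [-0.825  0.093  0.215  2.288  1.175  1.293 -0.169] F [ 0.1  0.8 -0.3] w 0.537
axis err deg 5.94 pos err mm [ 12.4 -60.6  -7.2]
total rot deg [-0.   2.5 -5.4] | per row lin [ 0.378 -0.014 -0.171] rot [-0.      0.0047 -0.01  ]
mid [ 0.514 -0.108  0.179]
[431.09530628 233.59173401] [351.98408953 273.17471113]
```

View pics/m3.png

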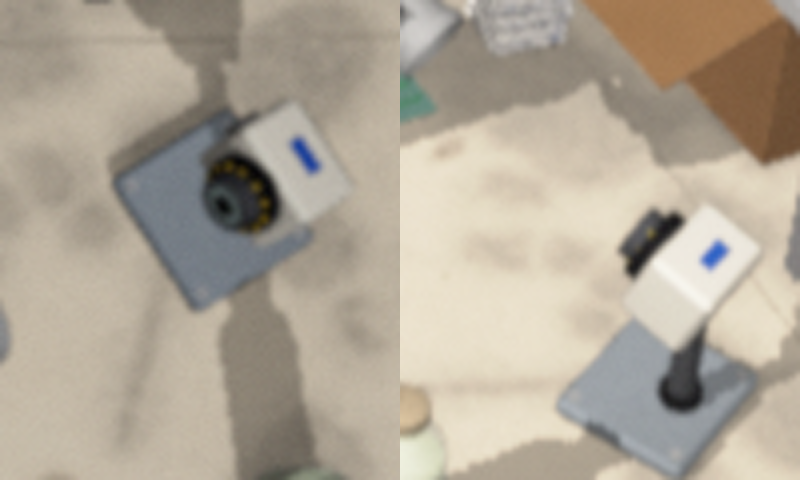

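The camera is clear and unobstructed in both views, and the cup is still to its left, out of the crop. I'll approach the spot now.

Request:
play_rows --targets '[{"claw":0.8,"linear":[0.3,-0.01,-0.13],"rotation":[0,0.005,-0.01]},{"claw":0.8,"linear":[0.38,-0.01,-0.17],"rotation":[0,0.005,-0.01]},{"claw":0.8,"linear":[0.38,-0.01,-0.17],"rotation":[0,0.005,-0.01]},{"claw":0.8,"linear":[0.38,-0.01,-0.17],"rotation":[0,0.005,-0.01]},{"claw":0.8,"linear":[0.3,-0.01,-0.13],"rotation":[0,0.004,-0.01]},{"claw":0.8,"linear":[0,0,0],"rotation":[0,0,0]},{"claw":0.8,"linear":[0,0,0],"rotation":[0,0,0]},{"claw":0.8,"linear":[0,0,0],"rotation":[0,0,0]}]'

```text
time: 7.55
position: [0.5232, -0.119, 0.1792]
tool_rot: [-1.737, 1.213, -0.214]
ft_force: [-1.2, 0.2, -0.8]
grip_width: 0.541
```

```bash
python3 -c "
from fk import *
plan(TGT,minrot(),2)
t=get_image('top');s=get_image('side');cv2.imwrite('pics/t4.png',t);cv2.imwrite('pics/s4.png',s)
im=np.zeros((480,800,3),np.uint8)
im[:480,:400]=cv2.resize(t[165:285,390:490],None,fx=4,fy=4,interpolation=cv2.INTER_CUBIC)
im[:480,400:]=cv2.resize(s[215:335,320:420],None,fx=4,fy=4,interpolation=cv2.INTER_CUBIC)
cv2.imwrite('pics/m4.png',im)"
```

```text
t 7.55 pos [ 0.5232 -0.119   0.1792] q [-0.786  0.138  0.257  2.34   1.328  1.249 -0.276] F [-1.2  0.2 -0.8] w 0.541
axis err deg 1.07 pos err mm [ -3.2 -19.1  -2.6]
total rot deg [-0.   0.9 -0.5] | per row lin [ 0.293  0.095 -0.241] rot [-0.      0.0051 -0.003 ]
mid [ 0.522 -0.129  0.178]
```

View pics/m4.png

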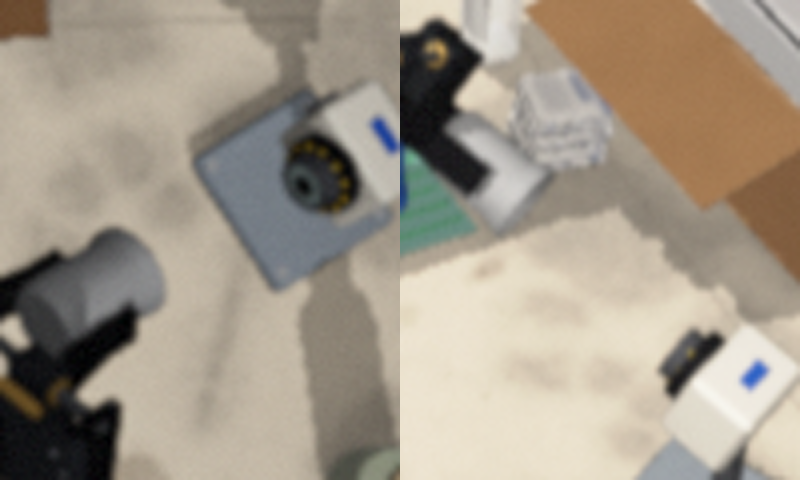

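The cup is held straight in the fingers with its mouth facing the lens. The mouth centre is near (140,270) in the top half and (525,200) in the side half. I'll close the last 2 cm and then compare predicted and seen points.

Request:
play_rows --targets '[{"claw":0.8,"linear":[0.3,0.1,-0.24],"rotation":[0,0.005,-0.003]},{"claw":0.8,"linear":[0.27,0.1,-0.24],"rotation":[0,0.005,-0.003]},{"claw":0.8,"linear":[0,0,0],"rotation":[0,0,0]},{"claw":0.8,"linear":[0,0,0],"rotation":[0,0,0]},{"claw":0.8,"linear":[0,0,0],"rotation":[0,0,0]}]'

```text
time: 8.07
position: [0.52, -0.1385, 0.1768]
tool_rot: [-1.744, 1.214, -0.235]
ft_force: [-0.8, -0.0, -0.1]
grip_width: 0.538
```

```bash
python3 -c "
from fk import *
plan(TGT,minrot(),1)
t=get_image('top');s=get_image('side');cv2.imwrite('pics/t5.png',t);cv2.imwrite('pics/s5.png',s)
st=get_state();x=R.from_rotvec(st['tool_rot']).as_matrix()[:,0];M=st['position']+.0264*x
u=np.cross(x,[0,0,1]);u/=np.linalg.norm(u);v=np.cross(x,u)
im=np.zeros((480,800,3),np.uint8)
for n,I,x0,y0,off in(('top',t,390,165,0),('side',s,320,215,400)):
    c=cv2.resize(I[y0:y0+120,x0:x0+100],None,fx=4,fy=4,interpolation=cv2.INTER_CUBIC)
    f=lambda P:tuple(int(k) for k in ((proj(n,P)-[x0,y0]+.5)*4).round())
    ring=[f(M+.027*(u*np.cos(h)+v*np.sin(h))) for h in np.linspace(0,6.28,24)]
    for k in ring: cv2.circle(c,k,1,(0,0,255),-1)
    for k in [f(M-.066*x+.021*(u*np.cos(h)+v*np.sin(h))) for h in np.linspace(0,6.28,24)]: cv2.circle(c,k,1,(255,0,255),-1)
    cv2.line(c,f(LENS),f(SPOT),(0,255,0),1)
    im[:,off:off+400]=c
cv2.imwrite('pics/m5.png',im)"
```

```text
t 8.07 pos [ 0.52   -0.1385  0.1768] q [-0.769  0.141  0.274  2.364  1.367  1.237 -0.303] F [-0.8 -0.  -0.1] w 0.538
axis err deg 0.12 pos err mm [ 0.   0.4 -0.2]
total rot deg [0.  0.1 0.1] | per row lin [-0.009  0.004  0.012] rot [0.     0.0006 0.0011]
mid [ 0.52  -0.138  0.177]
```

View pics/m5.png

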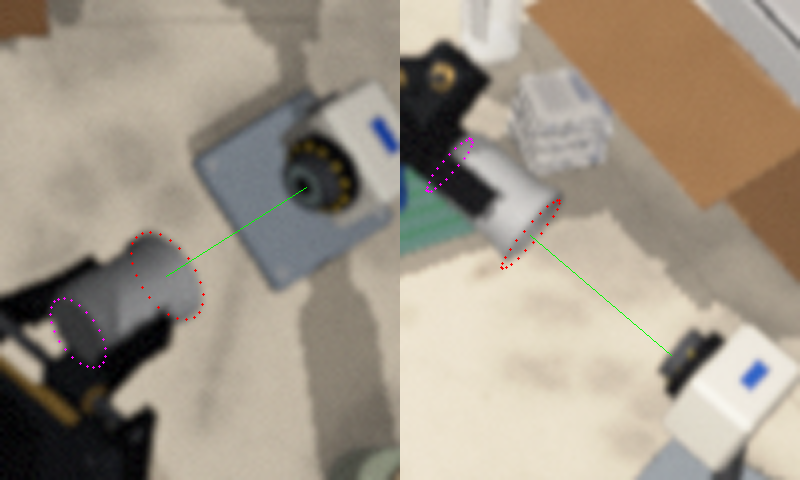

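The overlay agrees in both views. The predicted mouth ring sits on the seen rim to about 1 px, and the viewing axis runs from the lens face to the mouth centre. I'll let the arm settle and then hand in.

Request:
play_rows --targets '[{"claw":0.8,"linear":[0,0,0],"rotation":[0,0,0]},{"claw":0.8,"linear":[0,0,0],"rotation":[0,0,0]},{"claw":0.8,"linear":[0,0,0],"rotation":[0,0,0]}]'

```text
time: 8.42
position: [0.5207, -0.1375, 0.1771]
tool_rot: [-1.744, 1.212, -0.234]
ft_force: [0.6, -0.1, -0.8]
grip_width: 0.534
```

```bash
python3 -c "
from fk import *
plan(TGT,minrot(),1); print(np.abs(get_state()['qd']).max())
close_job()"
```

```text
t 8.42 pos [ 0.5207 -0.1375  0.1771] q [-0.769  0.141  0.273  2.363  1.367  1.237 -0.303] F [ 0.6 -0.1 -0.8] w 0.534
axis err deg 0.21 pos err mm [-0.7 -0.7 -0.5]
total rot deg [0.  0.1 0.1] | per row lin [ 0.014  0.032 -0.023] rot [0.     0.0016 0.0017]
mid [ 0.52  -0.138  0.177]
0.003043492855640406
the job is handed in; nothing more can be done
```

I picked up the steel cup from above with a 25 N grip. I turned it about 70° and am holding it in front of the inspection camera, with the mouth about 11 cm from the lens and the job handed in at about 8.4 s.

**Last checks**
- **Pose:** by the arm's own readings the tool was about 1 mm and 0.2° off the planned pose, with the arm practically still and the grip holding the cup. The force readings I saw showed no contact with anything.
- **Pictures:** in both views the predicted mouth and viewing axis lay on the real rim and lens to about 1 pixel (roughly 2.5 mm).
- **Disagreement:** the two camera views differed by about 3 mm on the cup's starting position and on the lens position. My estimates of the viewing direction ranged from about 119° to 124°; I used 121°. Centring and aim are therefore only sure to a few millimetres and a few degrees.
- **Not checked:** I did not measure the other cups and worktop items again at the end. The carry path was planned to pass over and clear of them.

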